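# Rebuild the stack of keyed bench trays

## Robot

A 7-joint arm with a two-finger parallel gripper is mounted at the origin on the work surface. World frame = base frame: x ahead of the robot, y to its left, z up, the work surface at z = 0. Lengths are in mm, angles in degrees, forces in N, time in s.
With the tool pointing down it reaches from about 400 to 900 mm from the base axis. Payload 5.6 kg.
Tool frame: the origin (TCP) lies on the centre line of the jaws, within the pads' length; the fingertips stand 14 mm ahead of it and the grasp point (between the pads) lies 5 mm behind it; z points along the fingers, x is the direction in which the jaws open and shut, and the axes are right-handed (so a half turn about z gives the same grasp; the last joint's range is limited). The gripper opens to 92 mm and grips with 3 to 60 N. Pads are 20 mm wide; open, the fingers measure 128 mm over their backs; the gripper's body (75 mm by 189 mm) begins 69 mm behind the grasp point.
Start: joints at [71.276, 26.786, -0.665, 91.828, 0.344, 61.387, -3.226], TCP at [181.962, -624.018, 228.592] pointing down, gripper open.
Joint ranges: [-144.91, 144.91], [-17.63, 115.5], [-89.93, 88.59], [15.96, 139.68], [-74.01, 254.01], [8.47, 105.57], [-167.45, 167.45]. Speed limits (degrees/s): [147.25, 147.25, 180, 180, 180, 180, 180].

## Interface

Orientations are given as a 3x3 rotation matrix whose columns are the frame's x, y, z axes.
In Python, from bench import status, imaging, robot gives the robot as it stands.
- The arm moves only by the tool step_arm, never from a script. Its argument "rows" is a list of rows, each an object of numbers: "fingers": the finger opening in mm, from 0 to 91.9; "tx", "ty", "tz": the shift along the tool's x, y, z in units of 25 mm (1.0 is 25 mm); "ax", "ay", "az": the turn, a rotation vector about the tool's x, y, z in units of 10 degrees (1.0 is 10 degrees). A call has 1 to 8 rows; each row shifts and turns the commanded pose from where the row before left it, along the tool's axes as they then stand; what a row does not reach is not made up. A row lasts 1/8 s, in which the tool goes at most 62.5 mm and 10.7 degrees, less where a joint would pass 70% of its speed; a pose out of reach is approached as far as the arm can. A call is refused whole if a number of a shift passes 1 or a number of a turn 1, either way. A call with a gripper value outside its range is refused whole. The fingers move at their own pace and stop on an object; "grip_force" is the grip in N (left out, the last holds). Time passes only in rows, so rows that do not move let the fingers close. It gives the time, the measured TCP pose, the force and the opening at its end, in the units of the state.
- status.get_state(): the state, without advancing time (a new reading comes with each control period).
- imaging.grab_frame(name): name is "side" or "top"; returns a dict with "color" (384x512x3 uint8, red, green, blue), "mtx" (3x3 intrinsics, pixels), "k1" (the pictures are not rectified: a ray, as slopes to the right and down, at radius r is drawn at 1 + k1 r^2 times it, then the intrinsics apply), "rvec" (rotation vector, rad) and "tvec" (3), from world to camera coordinates, as OpenCV has them. Camera axes: x right, y down, z forward; pixel columns grow to the right and rows downward; lengths in mm; the calibration is good to about 2 mm. A picture is of the moment at which its call begins. There is no depth.
- robot.finish_job(): hands the job in, once; it reports no verdict.
The state is a dict: "time_s": time; "joint_positions": joint angles; "qvel": joint speeds; "joint_efforts": joint torques, N m; "eef_pos": TCP position; "tool_rot": TCP orientation; "contact_force": force on the tool from outside, world axes, zero at the start; "wrist_torque": the same for the moment, N m; "grip_width": finger opening in mm.
Only numpy, scipy, OpenCV 4.12 (cv2) and the standard library are available. Lean on these libraries where they do the work, as an engineer would, in place of code of your own. Each camera call takes 0.05 s, during which the arm holds its last target.

## Task

The stack of plywood fixings trays has been left out of step: the middle tray is heavy and sits too far forward, riding on its lugs. Without lifting it off, slide it back along the bottom tray until all four lugs drop into their notches; then stack the small tote with the carrying handle on top of it, scooped front over scooped front, so that its lugs drop fully home as well. Lower the tote into place rather than letting it fall, and leave the other things on the bench where they are.

Things in the scene. Friction and masses are not known exactly. Their poses are not given: they have to be found in the camera images.
- dock: Bottom tray, an open plywood box screwed to the bench: 200 mm long (x), 150 wide (y), 56 high; side walls along x 12 mm thick, outer faces at y = +-75. Origin: centre of its underside, on the bench. x points from its scooped front end (cut down to 26 mm high) to its full-height rear end; z up.
- dock_notches (a point): Point on the bottom tray's centre line, 35 mm in front of its middle, at rim height (56 mm): midway between the two wide notches. In the top edge of each side wall, through its thickness, are two notches 10 mm deep: a wide one 38 mm long here (x = -35 from the tray's middle) and a narrow one 22 mm long at x = +72.
- tray: Middle tray, loose, open-topped, 0.7 to 1.0 kg: same size, notches and axes as the bottom tray. Origin: centre of the underside of its walls; rims 56 mm higher, floor top 8 mm higher. At the start it is 28 to 50 mm too far towards its front (-x), riding on its lugs, origin 64 mm above the bottom tray's; fully home 56 mm above it, in line to 2 mm. Slides at 3 to 8 N.
- tray_lugs (a point): Point midway between the middle tray's two wide lugs (x = -35 mm), at the underside of its walls. Lugs below each side wall, 8 mm deep, 12 thick: a wide one 34 mm long here, a narrow one 18 mm long at x = +72. Two bevelled battens inside them hang 16 mm below the walls, from x = -55 to +65: between the side walls below they keep the tray in line, so it slides along x only.
- tray_rear (a point): Middle of the inner face of the middle tray's rear end wall (x = +88 from its origin, 32 mm above it, 24 mm below the rim; wall 12 mm thick). The rear compartment in front of it is 89 mm long, 126 mm wide and open down to the floor but for thin hinges; a divider 34 mm high ends it at x = -1. The front compartment is full of dowel pins.
- tote_handle (a point): Centre of the tote's grip bar (110 mm along x, 12 thick, 24 high, hand hole below). Tote: tray of the same plan, lugs and battens (it stands on the battens), walls 42 mm high, front scooped to 26; x from scooped front to rear. The point is 104 mm above the underside of its walls, above its middle; 0.35 to 0.7 kg. Home: 160 mm straight above the middle tray's origin, riding on lugs 168.
- glue: White glue bottle, round, 58 mm across, 156 mm high, standing. Origin: centre of its foot. Leave it alone.
- gauge: Marking gauge of dark wood lying on the bench between the trays: beam 200 mm long (x), head 24 x 56 mm and 66 mm high. Origin: under its middle, on the bench. Leave it alone.
- chisel_a: Chisel, 260 mm long (x, blade to +x), 28 mm thick handle, lying on the bench between the trays. Origin: under its middle, on the bench. Leave it alone.
- chisel_b: Another chisel, as the first. Leave it alone.
- mallet: Joiner's wooden mallet lying on its side, 310 mm long (x, head at +x), head 70 x 125 mm, 85 mm high. Origin: under its middle, on the bench. Leave it alone.
- square: Try square lying flat: wooden stock 22 x 120 mm (along y), 18 mm high, steel blade 150 mm long to +x. Origin: under the middle of the stock. Leave it alone.
- board: Board offcut with box-joint fingers at one end, 169 x 75 x 19 mm, lying flat. Origin: under its middle. Leave it alone.
Things that resemble listed ones, but are neither listed nor needed, are in the scene too. Leave any pink look-alike of the part that bears tote_handle alone.

How it is judged:
By the outcome, as a careful person would: the job done as asked, in the order asked, and still so for the second after the job is handed in, with the robot touching nothing.
It also fails if it takes over 48 s, if anything falls off the work surface, if the arm or the gripper's body presses on something with over 40 N, if the wrist force passes 120 N, or if a joint passes its speed limit or range.

## Working session

There is one attempt and no reset: what is moved stays moved. The work goes in short steps, Python scripts to look and compute and a tool call to move; the robot and the scene stay as the last step left them, time stands still between calls to the robot, and variables do not carry over. Pictures are saved under pics/ and viewed, and the job is handed in when it is done.

Besides the shell and the picture viewer there is one more tool, called after "Call:" as name(argument=value, ...) on one line, values as JSON. step_arm: Moves the arm, as the interface text tells. Its arguments: {"type":"object","properties":{"rows":{"type":"array","items":{"type":"object","properties":{"fingers":{"type":"number"},"tx":{"type":"number"},"ty":{"type":"number"},"tz":{"type":"number"},"ax":{"type":"number"},"ay":{"type":"number"},"az":{"type":"number"}}}},"grip_force":{"type":"number"}},"required":["rows"]}

```bash
mkdir -p pics; ls
cat > h.py <<'E'
import numpy as np, cv2, json
from bench import status, imaging, robot
def grab(n,fn):
    f=imaging.grab_frame(n); cv2.imwrite('pics/'+fn+'.png',f['color'][:,:,::-1])
    np.savez('pics/'+fn+'.npz',**{k:np.array(v) for k,v in f.items()}); return f
def load(fn): return dict(np.load('pics/'+fn+'.npz'))
def ray(f,u,v):
    K=f['mtx'];k1=float(f['k1']);d=np.array([(u-K[0,2])/K[0,0],(v-K[1,2])/K[1,1]])
    s=d.copy()
    for _ in range(30): s=d/(1+k1*(s@s))
    R=cv2.Rodrigues(f['rvec'].astype(float).ravel())[0];t=f['tvec'].astype(float).ravel()
    return -R.T@t, R.T@np.array([s[0],s[1],1.])
def atz(f,u,v,z):
    c,d=ray(f,u,v); return c+d*(z-c[2])/d[2]
def proj(f,P):
    R=cv2.Rodrigues(f['rvec'].astype(float).ravel())[0];t=f['tvec'].astype(float).ravel()
    p=R@np.array(P,float)+t; s=p[:2]/p[2]; s=s*(1+float(f['k1'])*(s@s)); K=f['mtx']
    return np.array([K[0,0]*s[0]+K[0,2],K[1,1]*s[1]+K[1,2]])
def crop(fn,x0,y0,w,h,k,out):
    a=cv2.imread('pics/'+fn+'.png')[y0:y0+h,x0:x0+w]; cv2.imwrite('pics/'+out+'.png',cv2.resize(a,None,fx=k,fy=k,interpolation=cv2.INTER_CUBIC))
def st():
    s=status.get_state()
    for k in ['time_s','eef_pos','tool_rot','contact_force','grip_width','joint_positions']: print(k,np.round(s[k],3).tolist())
E
python3 - <<'E'
from h import *
for n in ['side','top']:
    f=grab(n,n+'0'); print(n,f['mtx'],f['k1'],ray(f,256,192))
st()
E
```

```text
pics
side [[464.02796877   0.         249.22345574]
 [  0.         464.02796877 191.22197243]
 [  0.           0.           1.        ]] -0.10756651341566993 (array([  444.72347582, -1365.90515412,   955.31022743]), array([ 0.04810834,  0.84177138, -0.53788718]))
top [[362.7830904    0.         251.88121742]
 [  0.         362.7830904  194.84378355]
 [  0.           0.           1.        ]] 0.019316262956802877 (array([ 331.41740565,   12.74168213, 1358.03793532]), array([ 0.14211355,  0.00385863, -0.98993898]))
time_s 0.1
eef_pos [181.82, -623.571, 227.758]
tool_rot [[0.28, -0.96, -0.001], [-0.96, -0.28, 0.001], [-0.001, 0.0, -1.0]]
contact_force [-0.406, -0.886, 0.93]
grip_width 91.559
joint_positions [71.275, 26.831, -0.664, 91.872, 0.343, 61.385, -3.227]
```

View pics/side0.png

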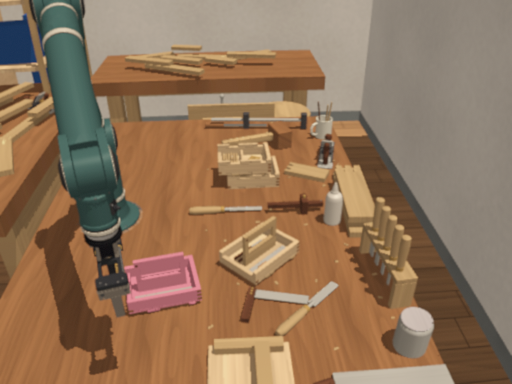

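View pics/top0.png

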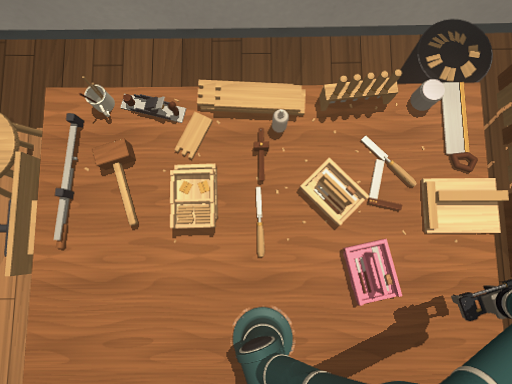

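The side view shows the tray stack at about (248,165), the tote with its handle at (258,250), and the pink look-alike at (162,283). In the top view the stack is at (193,198), the wooden tote at (333,191) and the pink one at (372,272). I'll enlarge these.

Run:
```python
from h import *
crop('top0',155,150,80,100,6,'t_stack'); crop('top0',290,145,90,90,6,'t_tote')
crop('side0',205,125,90,75,8,'s_stack'); crop('side0',210,210,100,75,8,'s_tote')
```

```text
(no output)
```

View pics/t_stack.png

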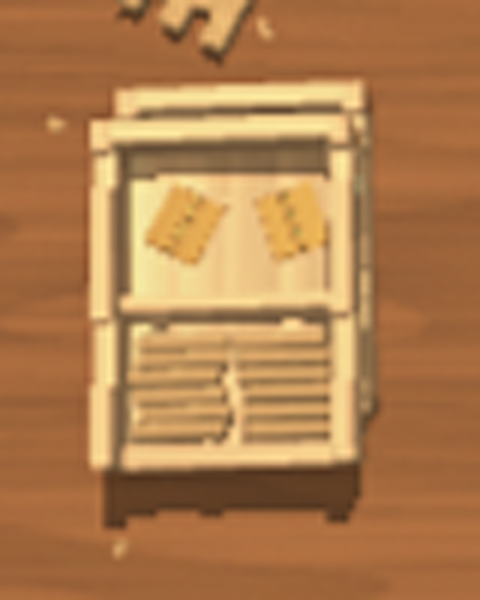

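View pics/t_tote.png

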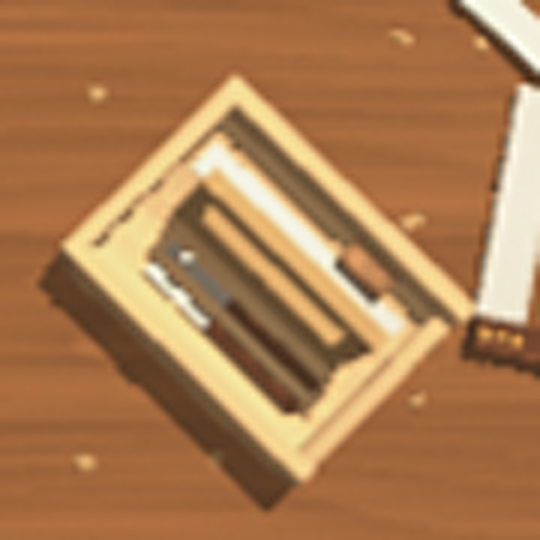

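View pics/s_stack.png

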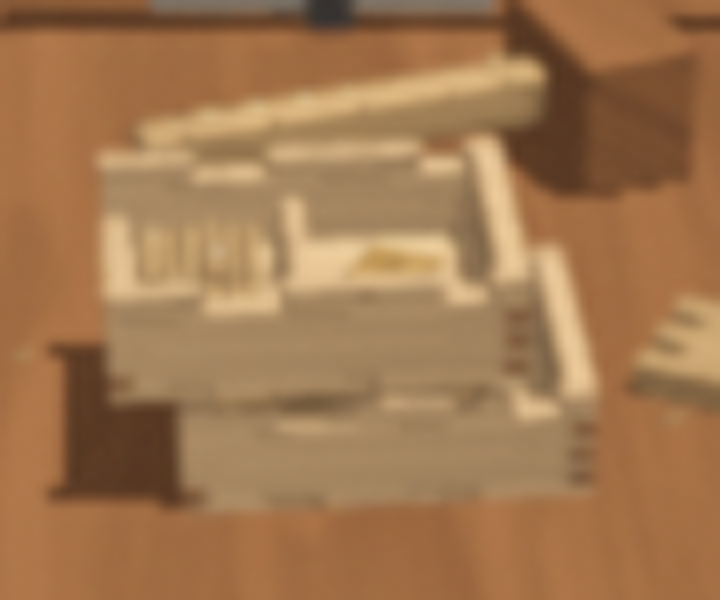

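View pics/s_tote.png

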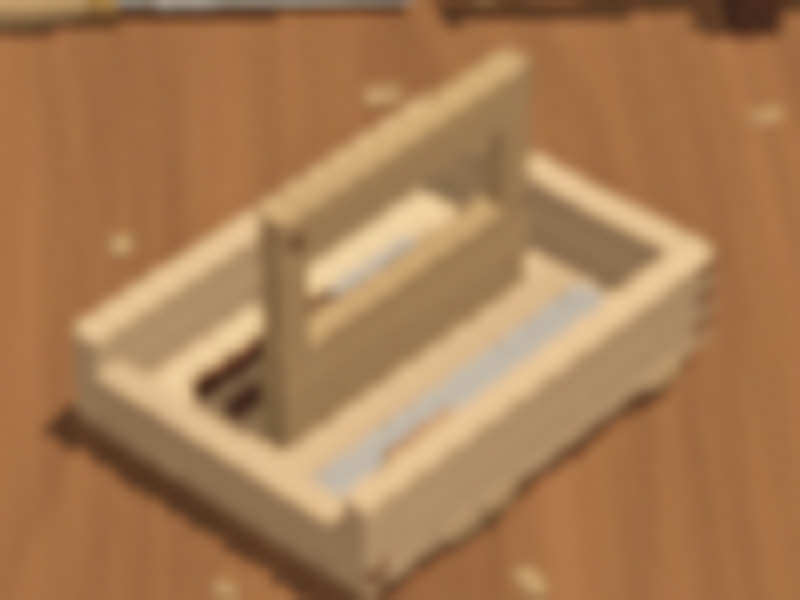

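Run:
```python
from h import *
t=load('top0');s=load('side0')
T=lambda u,v,z,x0=155,y0=150:np.round(atz(t,x0+(u-2.5)/6,y0+(v-2.5)/6,z),1)
S=lambda u,v,z,x0,y0:np.round(atz(s,x0+(u-3.5)/8,y0+(v-3.5)/8,z),1)
print('tray rear L R',T(92,122,120),T(362,116,120),'right wall inner?',T(350,145,120))
print('tray front L R',T(92,468,120),T(357,465,120))
print('dock rear',T(115,90,56),T(366,82,56))
print('side: tray near rear top',S(528,275,120,205,125),'far rear top',S(490,135,120,205,125),'near front',S(105,300,120,205,125),'far front',S(97,155,120,205,125))
print('side dock near rear top',S(598,390,56,205,125),'far',S(560,248,56,205,125),'near front bottom',S(185,500,0,205,125),'near rear bottom',S(595,490,0,205,125))
TT=lambda u,v,z:T(u,v,z,290,145)
z=58
print('tote: rear far',TT(237,75,z),'rear left',TT(63,245,z),'front right',TT(475,310,z),'front left',TT(300,480,z))
SS=lambda u,v,z:S(u,v,z,210,210)
print('side tote rear near',SS(713,245,z),'rear far',SS(535,152,z),'front near',SS(360,510,z),'front far',SS(78,330,z))
zh=16+104+12
print('handle ends top: front',SS(275,215,zh),'rear',SS(520,55,zh))
print('top handle',TT(207,212,zh),TT(340,340,zh))
```

```text
tray rear L R [588.9 317.2 120. ] [591.3 160.2 120. ] right wall inner? [574.2 167.  120. ]
tray front L R [388.5 311.9 120. ] [389.3 161.1 120. ]
dock rear [622.  319.3  56. ] [625.9 165.5  56. ]
side: tray near rear top [588. 169. 120.] far rear top [581.7 318.  120. ] near front [389.1 158.2 120. ] far front [383.4 309.6 120. ]
side dock near rear top [622.5 168.9  56. ] far [617.9 314.4  56. ] near front bottom [422.2 172.1   0. ] near rear bottom [622.3 168.1   0. ]
tote: rear far [ 645.1 -249.8   58. ] rear left [ 541.1 -141.9   58. ] front right [ 499.9 -386.7   58. ] front left [ 398.9 -278.9   58. ]
side tote rear near [ 640.3 -246.9   58. ] rear far [ 577.3 -183.1   58. ] front near [ 495.5 -388.1   58. ] front far [ 395.3 -282.8   58. ]
handle ends top: front [ 469.7 -312.   132. ] rear [ 566.6 -219.3  132. ]
top handle [ 547.6 -215.3  132. ] [ 473.8 -287.7  132. ]
```

```bash
cat > fit.py <<'E'
from h import *
from scipy.optimize import least_squares
t=load('top0');s=load('side0')
T=lambda u,v,x0=155,y0=150:(t,(x0+(u-2.5)/6,y0+(v-2.5)/6))
S=lambda u,v,x0=205,y0=125:(s,(x0+(u-3.5)/8,y0+(v-3.5)/8))
def W(p,P):
    c,sn=np.cos(np.radians(p[2])),np.sin(np.radians(p[2]));return [p[0]+c*P[0]-sn*P[1],p[1]+sn*P[0]+c*P[1],P[2]]
def fit(obs,p0,name):
    def r(p): return np.concatenate([proj(c,W(p,P))-uv for P,(c,uv) in obs])
    o=least_squares(r,p0,loss='soft_l1'); print(name,np.round(o.x,2)); print(np.round(r(o.x).reshape(-1,2),1).tolist()); return o.x
def main():
    tray=[((100,75,120),T(92,122)),((100,-75,120),T(362,116)),((-100,75,120),T(92,468)),((-100,-75,120),T(357,465)),
      ((100,-75,120),S(528,275)),((100,75,120),S(490,135)),((-100,-75,120),S(105,300)),((-100,75,120),S(97,155))]
    dock=[((100,75,56),T(115,90)),((100,-75,56),T(366,82)),((100,-75,56),S(598,390)),((100,75,56),S(560,248)),((-100,-75,0),S(185,500)),((100,-75,0),S(595,490))]
    a=fit(tray,[490,240,1],'tray');b=fit(dock,[520,240,1],'dock')
    TT=lambda u,v:T(u,v,290,145);SS=lambda u,v:S(u,v,210,210)
    tote=[((100,-75,58),TT(237,75)),((100,75,58),TT(63,245)),((-100,-75,58),TT(475,310)),((-100,75,58),TT(300,480)),
     ((100,-75,58),SS(713,245)),((-100,-75,58),SS(360,510)),((-100,75,58),SS(78,330)),((-55,0,132),SS(275,215)),((55,0,132),SS(520,55))]
    c=fit(tote,[520,-264,44],'tote')
if __name__=='__main__': main()
E
python3 fit.py
```

```text
tray [487.78 238.17   1.2 ]
[[0.5, 0.8], [-1.5, 0.6], [0.2, 0.7], [0.0, -0.0], [0.4, 0.5], [1.2, 0.3], [0.1, -0.4], [0.7, -0.2]]
dock [5.2204e+02 2.4224e+02 4.6000e-01]
[[0.3, 0.2], [-0.7, 0.9], [0.1, 0.1], [0.8, -0.4], [0.1, 0.8], [0.1, 0.0]]
tote [ 519.23 -264.48   43.51]
[[0.1, 0.5], [-0.2, 0.3], [0.3, 0.4], [0.0, 1.1], [1.1, 0.6], [1.0, -0.1], [-0.1, -0.8], [3.2, -2.2], [-2.2, 1.5]]
```

Call:
step_arm(rows=[{"az": 0.8, "ty": -1, "fingers": 0}, {"az": 0.75, "ty": -1, "tx": -0.5, "fingers": 0}, {"ty": -0.7, "tx": -1, "fingers": 0}, {"ty": -0.7, "tx": -1, "fingers": 0}, {"ty": -0.7, "tx": -1, "fingers": 0}, {"ty": -0.7, "tx": -1, "fingers": 0}, {"ty": -0.7, "tx": -1, "fingers": 0}, {"ty": -0.7, "tx": -1, "fingers": 0}], grip_force=20)

```text
schema error: expected keys fingers, tx, ty, tz, ax, ay, az
```

Call:
step_arm(rows=[{"ty": -0.7, "tx": -1}, {"ty": -0.7, "tx": -1}, {"ty": -0.7, "tx": -1}, {"ty": -0.7, "tx": -1}, {"ty": -0.7, "tx": -1}, {"ty": -0.7, "tx": -1}, {"ty": -0.4, "tx": -1}, {"tx": -1}])

```text
schema error: expected keys fingers, tx, ty, tz, ax, ay, az
```

Call:
step_arm(rows=[{"fingers": 0, "tx": 0, "ty": -1, "tz": 0, "ax": 0, "ay": 0, "az": 0.8}, {"fingers": 0, "tx": -0.5, "ty": -1, "tz": 0, "ax": 0, "ay": 0, "az": 0.75}, {"fingers": 0, "tx": -1, "ty": -0.7, "tz": 0, "ax": 0, "ay": 0, "az": 0}, {"fingers": 0, "tx": -1, "ty": -0.7, "tz": 0, "ax": 0, "ay": 0, "az": 0}, {"fingers": 0, "tx": -1, "ty": -0.7, "tz": 0, "ax": 0, "ay": 0, "az": 0}, {"fingers": 0, "tx": -1, "ty": -0.7, "tz": 0, "ax": 0, "ay": 0, "az": 0}, {"fingers": 0, "tx": -1, "ty": -0.7, "tz": 0, "ax": 0, "ay": 0, "az": 0}, {"fingers": 0, "tx": -1, "ty": -0.7, "tz": 0, "ax": 0, "ay": 0, "az": 0}], grip_force=20)

```text
time_s: 1.1
eef_pos: [332.3, -448.6, 228.2]
tool_rot: [[0.013, -1.0, -0.0], [-1.0, -0.013, 0.001], [-0.001, 0.0, -1.0]]
contact_force: [0.1, 0.5, 0.6]
grip_width: 14.1
```

Call:
step_arm(rows=[{"fingers": 0, "tx": -1, "ty": -0.7, "tz": 0, "ax": 0, "ay": 0, "az": 0}, {"fingers": 0, "tx": -1, "ty": -0.7, "tz": 0, "ax": 0, "ay": 0, "az": 0}, {"fingers": 0, "tx": -1, "ty": -0.7, "tz": 0, "ax": 0, "ay": 0, "az": 0}, {"fingers": 0, "tx": -1, "ty": -0.7, "tz": 0, "ax": 0, "ay": 0, "az": 0}, {"fingers": 0, "tx": -1, "ty": -0.7, "tz": 0, "ax": 0, "ay": 0, "az": 0}, {"fingers": 0, "tx": -1, "ty": -0.7, "tz": 0, "ax": 0, "ay": 0, "az": 0}, {"fingers": 0, "tx": -1, "ty": -0.7, "tz": 0, "ax": 0, "ay": 0, "az": 0}, {"fingers": 0, "tx": -1, "ty": -0.7, "tz": 0, "ax": 0, "ay": 0, "az": 0}])

```text
time_s: 2.1
eef_pos: [469.5, -246.9, 228.3]
tool_rot: [[0.013, -1.0, -0.001], [-1.0, -0.013, 0.0], [-0.0, 0.001, -1.0]]
contact_force: [-0.2, -0.9, 0.6]
grip_width: 0.4
```

Call:
step_arm(rows=[{"fingers": 0, "tx": -1, "ty": -0.2, "tz": 0, "ax": 0, "ay": 0, "az": 0}, {"fingers": 0, "tx": -1, "ty": -0.2, "tz": 0, "ax": 0, "ay": 0, "az": 0}, {"fingers": 0, "tx": -1, "ty": -0.2, "tz": 0, "ax": 0, "ay": 0, "az": 0}, {"fingers": 0, "tx": -1, "ty": -0.2, "tz": 0, "ax": 0, "ay": 0, "az": 0}, {"fingers": 0, "tx": -1, "ty": -0.2, "tz": 0, "ax": 0, "ay": 0, "az": 0}, {"fingers": 0, "tx": -1, "ty": -0.2, "tz": 0, "ax": 0, "ay": 0, "az": 0}, {"fingers": 0, "tx": -1, "ty": -0.2, "tz": 0, "ax": 0, "ay": 0, "az": 0}, {"fingers": 0, "tx": -1, "ty": -0.2, "tz": 0, "ax": 0, "ay": 0, "az": 0}])

```text
time_s: 3.1
eef_pos: [506.4, -46.6, 228.2]
tool_rot: [[0.013, -1.0, -0.001], [-1.0, -0.013, -0.0], [-0.0, 0.001, -1.0]]
contact_force: [0.1, 0.0, -0.2]
grip_width: 0.3
```

Call:
step_arm(rows=[{"fingers": 0, "tx": -1, "ty": -0.1, "tz": 0, "ax": 0, "ay": 0, "az": 0}, {"fingers": 0, "tx": -1, "ty": -0.1, "tz": 0, "ax": 0, "ay": 0, "az": 0}, {"fingers": 0, "tx": -1, "ty": -0.1, "tz": 0, "ax": 0, "ay": 0, "az": 0}, {"fingers": 0, "tx": -1, "ty": -0.1, "tz": 0, "ax": 0, "ay": 0, "az": 0}, {"fingers": 0, "tx": -1, "ty": 0, "tz": 0, "ax": 0, "ay": 0, "az": 0}, {"fingers": 0, "tx": -1, "ty": 0, "tz": 0, "ax": 0, "ay": 0, "az": 0}, {"fingers": 0, "tx": -1, "ty": 0, "tz": 0, "ax": 0, "ay": 0, "az": 0}, {"fingers": 0, "tx": -1, "ty": 0, "tz": 0, "ax": 0, "ay": 0, "az": 0}])

```text
time_s: 4.1
eef_pos: [513.7, 153.4, 228.2]
tool_rot: [[0.013, -1.0, -0.001], [-1.0, -0.013, -0.0], [0.0, 0.001, -1.0]]
contact_force: [0.4, -0.2, 0.0]
grip_width: 0.3
```

Call:
step_arm(rows=[{"fingers": 0, "tx": -1, "ty": -0.4, "tz": 0, "ax": 0, "ay": 0, "az": 0}, {"fingers": 0, "tx": -1, "ty": -0.4, "tz": 0, "ax": 0, "ay": 0, "az": 0}, {"fingers": 0, "tx": -1, "ty": -0.4, "tz": 0.2, "ax": 0, "ay": 0, "az": 0}, {"fingers": 0, "tx": -0.4, "ty": -0.1, "tz": 1, "ax": 0, "ay": 0, "az": 0}, {"fingers": 0, "tx": 0, "ty": 0, "tz": 1, "ax": 0, "ay": 0, "az": 0}, {"fingers": 0, "tx": 0, "ty": 0, "tz": 0.8, "ax": 0, "ay": 0, "az": 0}])

```text
time_s: 4.85
eef_pos: [544.7, 238.1, 152.0]
tool_rot: [[0.014, -1.0, -0.002], [-1.0, -0.014, -0.001], [0.001, 0.002, -1.0]]
contact_force: [-0.0, 0.7, -0.7]
grip_width: 0.5
```

Run:
```python
from h import *
grab('side','side1');grab('top','top1')
crop('side1',190,85,110,110,5,'a');crop('top1',150,140,110,110,5,'b')
a=np.hstack([cv2.imread('pics/a.png')[:, :400],cv2.imread('pics/b.png')[:, :400]]);cv2.imwrite('pics/ab1.png',a)
st()
```

```text
time_s 4.95
eef_pos [543.651, 237.269, 150.877]
tool_rot [[0.013, -1.0, -0.005], [-1.0, -0.013, -0.002], [0.002, 0.005, -1.0]]
contact_force [-0.598, 0.142, 0.309]
grip_width 0.516
joint_positions [-10.656, 28.612, -21.112, 102.456, 12.679, 51.578, -126.629]
```

View pics/ab1.png

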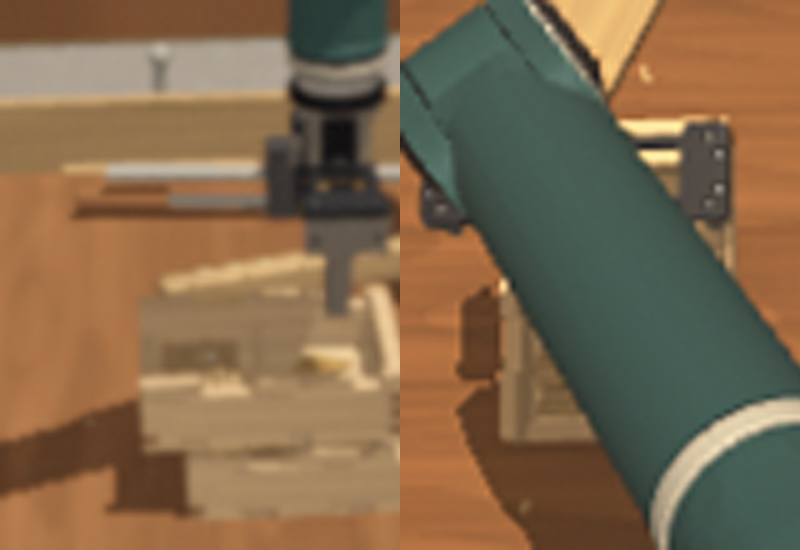

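The finger tips are above the rear compartment, clear of the walls. I'll lower them and push the rear wall.

Call:
step_arm(rows=[{"fingers": 0, "tx": 0, "ty": 0, "tz": 1, "ax": 0, "ay": 0, "az": 0}, {"fingers": 0, "tx": 0, "ty": 0, "tz": 0.8, "ax": 0, "ay": 0, "az": 0}, {"fingers": 0, "tx": 0, "ty": 0, "tz": 0.3, "ax": 0, "ay": 0, "az": 0}, {"fingers": 0, "tx": 0, "ty": -0.2, "tz": 0, "ax": 0, "ay": 0, "az": 0}, {"fingers": 0, "tx": 0, "ty": -0.2, "tz": 0, "ax": 0, "ay": 0, "az": 0}, {"fingers": 0, "tx": 0, "ty": -0.2, "tz": 0, "ax": 0, "ay": 0, "az": 0}])

```text
time_s: 5.7
eef_pos: [561.3, 238.6, 101.8]
tool_rot: [[0.013, -1.0, 0.001], [-1.0, -0.013, 0.0], [-0.0, -0.001, -1.0]]
contact_force: [0.4, -0.0, -0.6]
grip_width: 0.6
```

Call:
step_arm(rows=[{"fingers": 0, "tx": 0, "ty": -0.15, "tz": 0, "ax": 0, "ay": 0, "az": 0}, {"fingers": 0, "tx": 0, "ty": -0.15, "tz": 0, "ax": 0, "ay": 0, "az": 0}, {"fingers": 0, "tx": 0, "ty": -0.15, "tz": 0, "ax": 0, "ay": 0, "az": 0}])

```text
time_s: 6.08
eef_pos: [569.6, 238.7, 100.9]
tool_rot: [[0.014, -1.0, -0.004], [-1.0, -0.014, -0.001], [0.001, 0.004, -1.0]]
contact_force: [-6.6, -1.5, 3.7]
grip_width: 0.5
```

Call:
step_arm(rows=[{"fingers": 0, "tx": 0, "ty": -0.15, "tz": 0, "ax": 0, "ay": 0, "az": 0}, {"fingers": 0, "tx": 0, "ty": -0.15, "tz": 0, "ax": 0, "ay": 0, "az": 0}, {"fingers": 0, "tx": 0, "ty": -0.15, "tz": 0, "ax": 0, "ay": 0, "az": 0}, {"fingers": 0, "tx": 0, "ty": -0.15, "tz": 0, "ax": 0, "ay": 0, "az": 0}])

```text
time_s: 6.58
eef_pos: [584.3, 239.3, 100.9]
tool_rot: [[0.014, -1.0, -0.004], [-1.0, -0.014, -0.001], [0.001, 0.004, -1.0]]
contact_force: [-7.2, -0.1, 3.8]
grip_width: 0.5
```

Call:
step_arm(rows=[{"fingers": 0, "tx": 0, "ty": -0.1, "tz": 0, "ax": 0, "ay": 0, "az": 0}, {"fingers": 0, "tx": 0, "ty": -0.1, "tz": 0, "ax": 0, "ay": 0, "az": 0}, {"fingers": 0, "tx": 0, "ty": -0.1, "tz": 0, "ax": 0, "ay": 0, "az": 0}])

```text
time_s: 6.95
eef_pos: [591.8, 239.4, 100.9]
tool_rot: [[0.014, -1.0, -0.004], [-1.0, -0.014, -0.001], [0.001, 0.004, -1.0]]
contact_force: [-6.9, -0.2, 3.8]
grip_width: 0.6
```

Call:
step_arm(rows=[{"fingers": 0, "tx": 0, "ty": -0.06, "tz": 0, "ax": 0, "ay": 0, "az": 0}, {"fingers": 0, "tx": 0, "ty": -0.06, "tz": 0, "ax": 0, "ay": 0, "az": 0}, {"fingers": 0, "tx": 0, "ty": -0.06, "tz": 0, "ax": 0, "ay": 0, "az": 0}])

```text
time_s: 7.32
eef_pos: [596.4, 239.3, 100.7]
tool_rot: [[0.014, -1.0, -0.004], [-1.0, -0.014, -0.001], [0.001, 0.004, -1.0]]
contact_force: [-6.3, 0.5, 2.1]
grip_width: 0.2
```

Call:
step_arm(rows=[{"fingers": 0, "tx": 0, "ty": -0.06, "tz": 0, "ax": 0, "ay": 0, "az": 0}, {"fingers": 0, "tx": 0, "ty": -0.06, "tz": 0, "ax": 0, "ay": 0, "az": 0}])

```text
time_s: 7.58
eef_pos: [601.3, 238.9, 101.0]
tool_rot: [[0.013, -1.0, -0.001], [-1.0, -0.013, -0.0], [0.0, 0.001, -1.0]]
contact_force: [-3.3, -0.3, 4.4]
grip_width: 0.3
```

Run:
```python
from h import *
f=grab('side','side2'); crop('side2',200,110,100,85,8,'s2'); st()
```

```text
time_s 7.625
eef_pos [601.326, 238.928, 101.028]
tool_rot [[0.013, -1.0, -0.001], [-1.0, -0.013, -0.0], [0.0, 0.001, -1.0]]
contact_force [-2.438, -2.196, 1.928]
grip_width 0.057
joint_positions [-10.898, 36.541, -19.165, 96.428, 14.849, 49.612, -125.515]
```

View pics/s2.png

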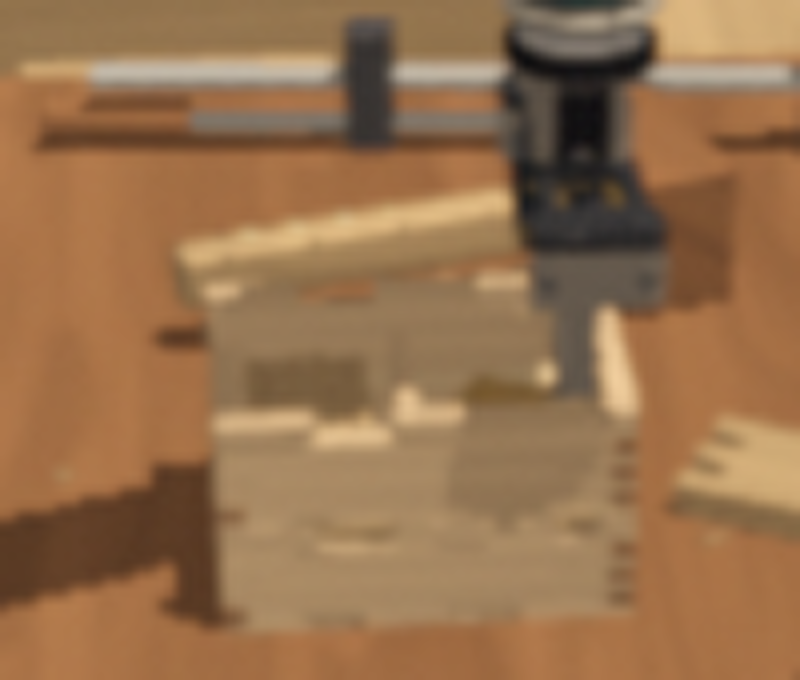

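The tray appears to have dropped: the rims meet and the rear ends line up at crop (635,450–600). I'll retract, rise while turning, and check it from a clear view.

Call:
step_arm(rows=[{"fingers": 0, "tx": 0, "ty": 0.4, "tz": 0, "ax": 0, "ay": 0, "az": 0}, {"fingers": 0, "tx": 0, "ty": 0, "tz": -1, "ax": 0, "ay": 0, "az": 0}, {"fingers": 0, "tx": 0, "ty": 0, "tz": -1, "ax": 0, "ay": 0, "az": 0}, {"fingers": 50, "tx": 0, "ty": 0, "tz": -1, "ax": 0, "ay": 0, "az": -0.85}, {"fingers": 50, "tx": 0, "ty": 0, "tz": -1, "ax": 0, "ay": 0, "az": -0.85}, {"fingers": 50, "tx": 0, "ty": 0, "tz": -0.8, "ax": 0, "ay": 0, "az": -0.85}, {"fingers": 50, "tx": 0, "ty": 0, "tz": 0, "ax": 0, "ay": 0, "az": -0.85}, {"fingers": 50, "tx": 0, "ty": 0, "tz": 0, "ax": 0, "ay": 0, "az": -0.85}])

```text
time_s: 8.62
eef_pos: [591.6, 238.7, 221.5]
tool_rot: [[0.689, -0.725, 0.002], [-0.725, -0.689, -0.0], [0.001, -0.001, -1.0]]
contact_force: [0.6, -0.2, -0.0]
grip_width: 48.0
```

Call:
step_arm(rows=[{"fingers": 50, "tx": 0.8, "ty": 1, "tz": 0, "ax": 0, "ay": 0, "az": 0}, {"fingers": 50, "tx": 0.8, "ty": 1, "tz": 0, "ax": 0, "ay": 0, "az": 0}, {"fingers": 50, "tx": 0.8, "ty": 1, "tz": 0, "ax": 0, "ay": 0, "az": 0}, {"fingers": 50, "tx": 0.8, "ty": 1, "tz": 0, "ax": 0, "ay": 0, "az": 0}, {"fingers": 50, "tx": 0.8, "ty": 1, "tz": 0, "ax": 0, "ay": 0, "az": 0}, {"fingers": 50, "tx": 0.8, "ty": 1, "tz": 0, "ax": 0, "ay": 0, "az": 0}, {"fingers": 50, "tx": 0.8, "ty": 1, "tz": 0, "ax": 0, "ay": 0, "az": 0}, {"fingers": 50, "tx": 0.8, "ty": 1, "tz": 0, "ax": 0, "ay": 0, "az": 0}])

```text
time_s: 9.62
eef_pos: [555.2, -15.9, 221.2]
tool_rot: [[0.685, -0.728, 0.001], [-0.728, -0.685, -0.001], [0.001, -0.0, -1.0]]
contact_force: [0.0, 0.5, 0.7]
grip_width: 50.0
```

Call:
step_arm(rows=[{"fingers": 50, "tx": 0.8, "ty": 1, "tz": 0, "ax": 0, "ay": 0, "az": 0}, {"fingers": 50, "tx": 0.8, "ty": 1, "tz": 0, "ax": 0, "ay": 0, "az": 0}, {"fingers": 50, "tx": 0.8, "ty": 1, "tz": 0, "ax": 0, "ay": 0, "az": 0}, {"fingers": 50, "tx": 0.8, "ty": 1, "tz": 0, "ax": 0, "ay": 0, "az": 0}, {"fingers": 50, "tx": 0.8, "ty": 1, "tz": 0, "ax": 0, "ay": 0, "az": 0}, {"fingers": 50, "tx": 0.8, "ty": 1, "tz": 0, "ax": 0, "ay": 0, "az": 0}, {"fingers": 50, "tx": 0.8, "ty": 1, "tz": 0.4, "ax": 0, "ay": 0, "az": 0}, {"fingers": 50, "tx": 0.6, "ty": 0.85, "tz": 0.8, "ax": 0, "ay": 0, "az": 0}])

```text
time_s: 10.62
eef_pos: [519.0, -263.8, 191.2]
tool_rot: [[0.685, -0.729, 0.002], [-0.729, -0.685, -0.002], [0.003, -0.0, -1.0]]
contact_force: [-0.7, 0.4, -0.8]
grip_width: 50.1
```

Run:
```python
from h import *
grab('side','side3');grab('top','top3')
crop('side3',205,110,90,85,8,'s3'); crop('side3',200,180,110,110,7,'h3'); crop('top3',155,150,80,100,6,'t3');st()
```

```text
time_s 10.725
eef_pos [515.974, -264.924, 188.141]
tool_rot [[0.682, -0.732, -0.005], [-0.732, -0.682, 0.001], [-0.004, 0.003, -1.0]]
contact_force [-0.372, -0.095, -0.281]
grip_width 49.953
joint_positions [42.377, 25.134, -23.788, 102.61, 12.141, 55.038, -33.477]
```

View pics/s3.png

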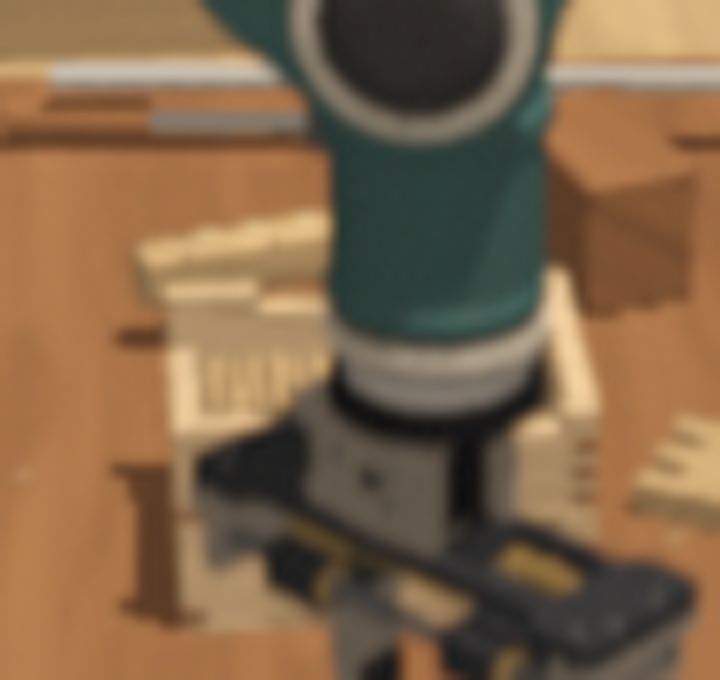

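View pics/h3.png

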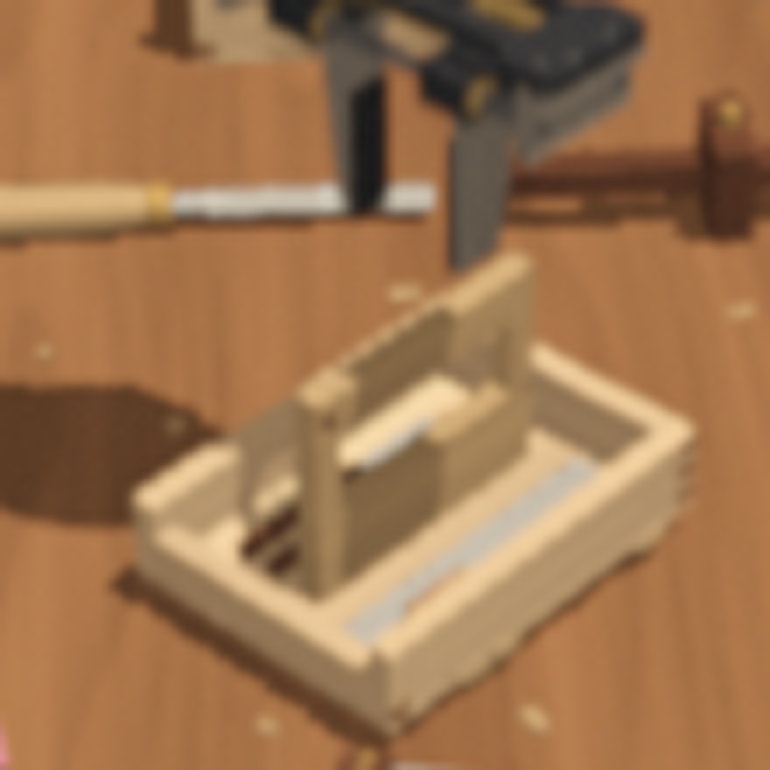

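View pics/t3.png

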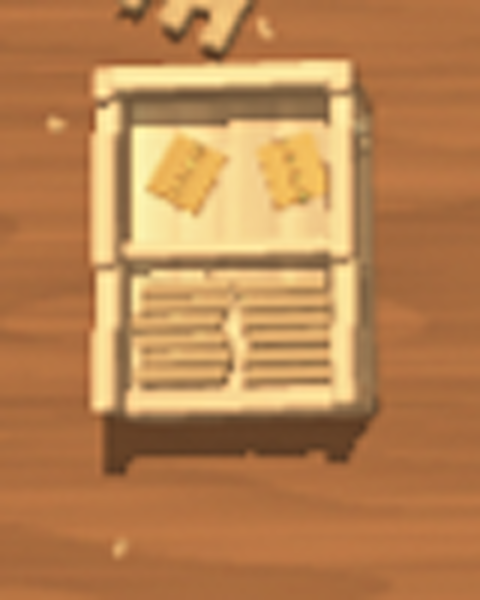

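Run:
```python
from fit import *
import fit as F
S3=lambda u,v:S(u,v,205,110)
for z in (112,120):
  tray=[((100,75,z),T(92,68)),((100,-75,z),T(357,62)),((-100,75,z),T(92,412)),((-100,-75,z),T(355,408)),((100,-75,z),S3(599,410)),((100,75,z),S3(560,268)),((-100,-75,z),S3(173,432)),((-100,75,z),S3(165,285))]
  fit(tray,[520,240,1],'tray z%d'%z)
SS=lambda u,v:(s,(200+(u-3)/7,180+(v-3)/7))
# shaded handle: measure ends again
print(atz(s,*SS(328,385)[1],132),atz(s,*SS(515,265)[1],132))
```

```text
tray z112 [521.04 240.32   0.99]
[[0.8, 0.9], [-0.8, 0.8], [0.3, 0.3], [-0.0, -0.0], [0.2, -0.1], [0.6, -0.0], [0.5, -0.6], [0.6, -0.2]]
tray z120 [520.39 237.58   0.87]
[[1.1, 0.5], [-0.2, 0.5], [0.5, 0.3], [0.4, 0.0], [0.1, -1.5], [0.6, -1.5], [0.2, -2.2], [0.4, -1.7]]
[ 477.20294762 -303.76543696  132.        ] [ 561.77035297 -224.20475853  132.        ]
```

The tray fits home at rim height 112 (521.0, 240.3, yaw 1.0°) with residuals under 1 px. The wooden tote at crop (420,500) has its scooped front at the lower left and carries the handle, so it's the one meant. The pink one is at side (162,283). Next I'll lower and grip the tote.

Call:
step_arm(rows=[{"fingers": 50, "tx": 0.07, "ty": -0.11, "tz": 1, "ax": 0, "ay": 0, "az": -0.05}, {"fingers": 50, "tx": 0, "ty": 0, "tz": 1, "ax": 0, "ay": 0, "az": 0}, {"fingers": 50, "tx": 0, "ty": 0, "tz": 0.95, "ax": 0, "ay": 0, "az": 0}, {"fingers": 50, "tx": 0, "ty": 0, "tz": 0, "ax": 0, "ay": 0, "az": 0}, {"fingers": 5, "tx": 0, "ty": 0, "tz": 0, "ax": 0, "ay": 0, "az": 0}, {"fingers": 5, "tx": 0, "ty": 0, "tz": 0, "ax": 0, "ay": 0, "az": 0}, {"fingers": 5, "tx": 0, "ty": 0, "tz": 0, "ax": 0, "ay": 0, "az": 0}, {"fingers": 5, "tx": 0, "ty": 0, "tz": 0, "ax": 0, "ay": 0, "az": 0}], grip_force=45)

```text
time_s: 11.72
eef_pos: [522.2, -261.7, 117.8]
tool_rot: [[0.691, -0.722, 0.0], [-0.722, -0.691, -0.0], [0.001, -0.0, -1.0]]
contact_force: [-2.8, 2.5, 2.8]
grip_width: 12.1
```

Call:
step_arm(rows=[{"fingers": 5, "tx": 0, "ty": 0, "tz": -0.2, "ax": 0, "ay": 0, "az": 0}, {"fingers": 5, "tx": 0, "ty": 0, "tz": -0.6, "ax": 0, "ay": 0, "az": 0}, {"fingers": 5, "tx": 0, "ty": 0, "tz": -1, "ax": 0, "ay": 0, "az": 0}, {"fingers": 5, "tx": 0, "ty": 0, "tz": -1, "ax": 0, "ay": 0, "az": 0}, {"fingers": 5, "tx": 0, "ty": 0, "tz": -1, "ax": 0, "ay": 0, "az": 0}, {"fingers": 5, "tx": 0, "ty": 0, "tz": -1, "ax": 0, "ay": 0, "az": 0}, {"fingers": 5, "tx": 0, "ty": 0, "tz": -0.8, "ax": 0, "ay": 0, "az": 0}, {"fingers": 5, "tx": 0, "ty": 0, "tz": -0.4, "ax": 0, "ay": 0, "az": 0}])

```text
time_s: 12.72
eef_pos: [522.4, -261.5, 269.0]
tool_rot: [[0.692, -0.722, 0.002], [-0.722, -0.692, -0.001], [0.002, -0.001, -1.0]]
contact_force: [-0.3, 0.0, -4.8]
grip_width: 11.4
```

Run:
```python
from h import *
grab('side','side4');crop('side4',190,90,130,160,5,'s4');st()
```

```text
time_s 12.775
eef_pos [522.681, -261.67, 269.708]
tool_rot [[0.692, -0.722, 0.002], [-0.722, -0.692, -0.001], [0.003, -0.001, -1.0]]
contact_force [0.65, -0.467, -4.613]
grip_width 11.821
joint_positions [43.227, 20.564, -25.299, 97.599, 9.665, 63.83, -31.156]
```

View pics/side4.png

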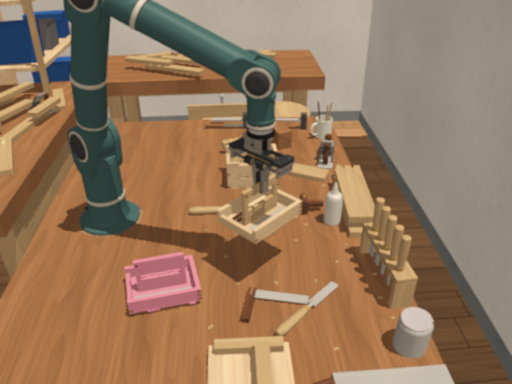

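Run:
```python
from h import *
t=load('top0');s=load('side0')
print(atz(s,332,219,0),atz(t,281,116,150),atz(t,278,128,0))
```

```text
[ 7.85791637e+02 -6.41833232e+01  1.13686838e-13] [769.48123113 -70.44213305 150.        ] [775.83431541 -68.48863414   0.        ]
```

The tote is lifted level at side (258,215), and the glue bottle at (772,-68) is well clear of the path. I'll carry it over.

Call:
step_arm(rows=[{"fingers": 5, "tx": -0.4, "ty": -0.4, "tz": 0, "ax": 0, "ay": 0, "az": 0}, {"fingers": 5, "tx": -0.8, "ty": -0.8, "tz": 0, "ax": 0, "ay": 0, "az": 0}, {"fingers": 5, "tx": -1, "ty": -1, "tz": 0, "ax": 0, "ay": 0, "az": 0}, {"fingers": 5, "tx": -1, "ty": -1, "tz": 0, "ax": 0, "ay": 0, "az": 0}, {"fingers": 5, "tx": -1, "ty": -1, "tz": 0, "ax": 0, "ay": 0, "az": 0}, {"fingers": 5, "tx": -1, "ty": -1, "tz": 0, "ax": 0, "ay": 0, "az": 0}, {"fingers": 5, "tx": -1, "ty": -1, "tz": 0, "ax": 0, "ay": 0, "az": 0}, {"fingers": 5, "tx": -1, "ty": -1, "tz": 0, "ax": 0, "ay": 0, "az": 0}])

```text
time_s: 13.78
eef_pos: [526.4, -4.7, 266.3]
tool_rot: [[0.692, -0.721, -0.002], [-0.721, -0.692, 0.0], [-0.002, 0.001, -1.0]]
contact_force: [1.3, 0.1, -5.5]
grip_width: 11.6
```

Call:
step_arm(rows=[{"fingers": 5, "tx": -1, "ty": -1, "tz": 0, "ax": 0, "ay": 0, "az": 0}, {"fingers": 5, "tx": -1, "ty": -1, "tz": 0, "ax": 0, "ay": 0, "az": 0}, {"fingers": 5, "tx": -1, "ty": -1, "tz": 0, "ax": 0, "ay": 0, "az": 0}, {"fingers": 5, "tx": -1, "ty": -1, "tz": 0, "ax": 0, "ay": 0, "az": 0}, {"fingers": 5, "tx": -1, "ty": -1, "tz": 0, "ax": 0, "ay": 0, "az": 0}, {"fingers": 5, "tx": -1, "ty": -0.9, "tz": 0, "ax": 0, "ay": 0, "az": 0}, {"fingers": 5, "tx": -0.8, "ty": -0.6, "tz": 0, "ax": 0, "ay": 0, "az": 0}, {"fingers": 5, "tx": -0.4, "ty": -0.3, "tz": 0, "ax": 0, "ay": 0, "az": 0}])

```text
time_s: 14.78
eef_pos: [524.1, 242.7, 266.4]
tool_rot: [[0.694, -0.72, -0.002], [-0.72, -0.694, 0.0], [-0.002, 0.002, -1.0]]
contact_force: [-0.7, -0.0, -3.7]
grip_width: 11.8
```

Call:
step_arm(rows=[{"fingers": 5, "tx": 0, "ty": 0, "tz": 0, "ax": 0, "ay": 0, "az": 0.4}, {"fingers": 5, "tx": 0, "ty": 0, "tz": 0, "ax": 0, "ay": 0, "az": 0.7}, {"fingers": 5, "tx": 0, "ty": 0, "tz": 0, "ax": 0, "ay": 0, "az": 0.8}, {"fingers": 5, "tx": 0, "ty": 0, "tz": 0, "ax": 0, "ay": 0, "az": 0.8}, {"fingers": 5, "tx": 0, "ty": 0, "tz": 0, "ax": 0, "ay": 0, "az": 0.8}, {"fingers": 5, "tx": 0, "ty": 0, "tz": 0, "ax": 0, "ay": 0, "az": 0.5}, {"fingers": 5, "tx": 0, "ty": 0, "tz": 0, "ax": 0, "ay": 0, "az": 0.25}, {"fingers": 5, "tx": 0, "ty": 0, "tz": 0, "ax": 0, "ay": 0, "az": 0}])

```text
time_s: 15.78
eef_pos: [525.5, 240.1, 266.7]
tool_rot: [[0.022, -1.0, -0.001], [-1.0, -0.022, -0.001], [0.001, 0.001, -1.0]]
contact_force: [-0.1, -0.1, -4.4]
grip_width: 11.6
```

Run:
```python
from h import *
st()
grab('side','side5');grab('top','top5')
crop('side5',195,70,110,130,6,'s5');crop('top5',140,130,110,120,5,'t5')
```

```text
time_s 15.775
eef_pos [525.453, 240.051, 266.718]
tool_rot [[0.022, -1.0, -0.001], [-1.0, -0.022, -0.001], [0.001, 0.001, -1.0]]
contact_force [-0.103, -0.139, -4.382]
grip_width 11.594
joint_positions [-5.223, 20.734, -28.685, 98.381, 10.933, 63.75, -125.957]
```

View pics/s5.png

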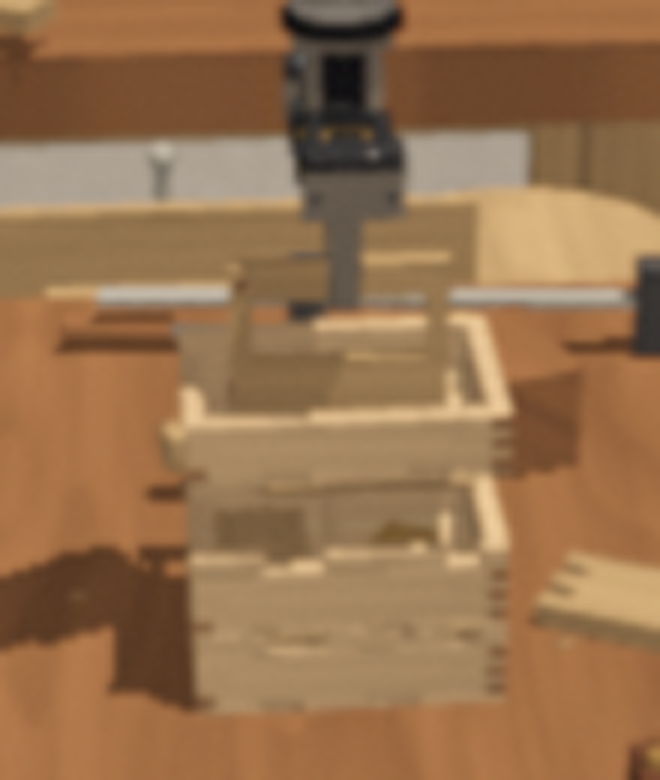

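View pics/t5.png

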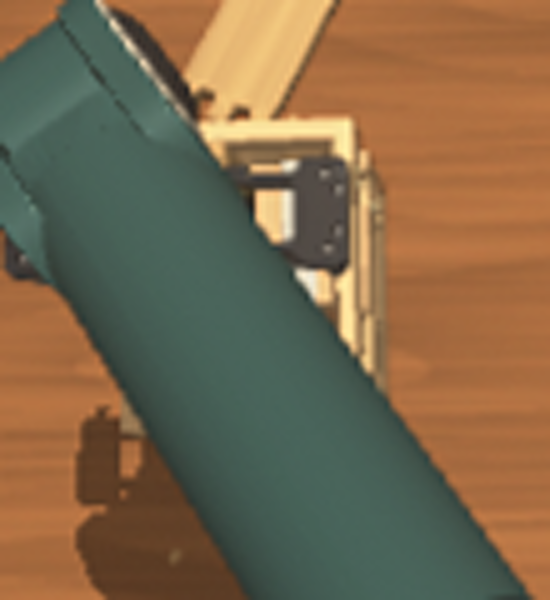

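Run:
```python
from fit import *
s5=load('side5');t5=load('top5')
C=lambda u,v:(s,(195+(u-2.5)/6,70+(v-2.5)/6))
D=lambda u,v:(t,(140+(u-2)/5,130+(v-2)/5))
z=207
fit([((100,-75,z),C(513,413)),((100,75,z),C(480,316)),((-100,-75,z),C(184,432)),((-100,75,z),C(172,325))],[520,240,1],'tote side')
fit([((100,-75,165),C(509,470)),((-100,-75,165),C(186,485)),((100,-75,z),C(513,413)),((-100,-75,z),C(184,432))],[520,240,1],'tote side2')
z=112
fit([((100,-75,z),C(508,550)),((100,75,z),C(480,474)),((-100,-75,z),C(188,562)),((-100,75,z),C(186,485))],[520,240,1],'tray side')
fit([((100,-75,z),C(508,550)),((-100,-75,z),C(188,562)),((100,-75,0),C(503,693)),((-100,-75,0),C(196,708))],[520,240,1],'stack side')
for P,uv in [((355,118,207),0)]: print(atz(t,*D(355,118)[1],207))
```

```text
tote side [517.67 233.33   2.37]
[[-0.2, 0.2], [-0.2, -0.3], [0.1, -0.3], [0.4, 0.6]]
tote side2 [517.51 237.22   2.46]
[[0.1, 0.4], [0.1, 0.7], [-0.3, -0.3], [0.0, -0.7]]
tray side [518.38 226.53   0.92]
[[0.0, 1.3], [0.3, -4.0], [0.0, 1.5], [-0.4, -3.9]]
stack side [519.01 241.81   0.98]
[[-0.2, -0.7], [0.2, -0.5], [0.0, 0.7], [-0.0, 0.4]]
[625.3019937  164.35663479 207.        ]
```

The tote is above the stack, scoop over scoop at the left. In the side view its x is within about 1 mm of the tray's. I'll nudge it back slightly and lower it in stages.

Call:
step_arm(rows=[{"fingers": 5, "tx": 0, "ty": -0.03, "tz": 0.4, "ax": 0, "ay": 0, "az": 0.03}, {"fingers": 5, "tx": 0, "ty": 0, "tz": 0.5, "ax": 0, "ay": 0, "az": 0}, {"fingers": 5, "tx": 0, "ty": 0, "tz": 0.3, "ax": 0, "ay": 0, "az": 0}, {"fingers": 5, "tx": 0, "ty": 0, "tz": 0.15, "ax": 0, "ay": 0, "az": 0}, {"fingers": 5, "tx": 0, "ty": 0, "tz": 0.1, "ax": 0, "ay": 0, "az": 0}])

```text
time_s: 16.5
eef_pos: [526.7, 240.6, 230.8]
tool_rot: [[0.017, -1.0, -0.0], [-1.0, -0.017, 0.0], [-0.0, 0.0, -1.0]]
contact_force: [-0.3, -0.9, -5.4]
grip_width: 11.9
```

Call:
step_arm(rows=[{"fingers": 5, "tx": 0, "ty": 0, "tz": 0.1, "ax": 0, "ay": 0, "az": 0}, {"fingers": 5, "tx": 0, "ty": 0, "tz": 0.1, "ax": 0, "ay": 0, "az": 0}])

```text
time_s: 16.75
eef_pos: [526.8, 240.6, 226.2]
tool_rot: [[0.017, -1.0, 0.0], [-1.0, -0.017, 0.0], [-0.0, -0.0, -1.0]]
contact_force: [0.9, -0.1, -4.8]
grip_width: 11.4
```

Call:
step_arm(rows=[{"fingers": 5, "tx": 0, "ty": 0, "tz": 0.06, "ax": 0, "ay": 0, "az": 0}, {"fingers": 5, "tx": 0, "ty": 0, "tz": 0.06, "ax": 0, "ay": 0, "az": 0}])

```text
time_s: 17.0
eef_pos: [526.7, 240.6, 223.0]
tool_rot: [[0.017, -1.0, 0.0], [-1.0, -0.017, 0.0], [-0.0, -0.0, -1.0]]
contact_force: [-0.2, 0.0, -5.2]
grip_width: 11.6
```

Call:
step_arm(rows=[{"fingers": 5, "tx": 0, "ty": 0, "tz": 0.06, "ax": 0, "ay": 0, "az": 0}, {"fingers": 5, "tx": 0, "ty": 0, "tz": 0.06, "ax": 0, "ay": 0, "az": 0}])

```text
time_s: 17.25
eef_pos: [526.8, 241.0, 220.2]
tool_rot: [[0.017, -1.0, 0.001], [-1.0, -0.017, 0.001], [-0.001, -0.001, -1.0]]
contact_force: [0.4, 0.8, -3.2]
grip_width: 11.6
```

Call:
step_arm(rows=[{"fingers": 5, "tx": 0, "ty": 0, "tz": 0.06, "ax": 0, "ay": 0, "az": 0}])

```text
time_s: 17.38
eef_pos: [526.7, 241.1, 218.7]
tool_rot: [[0.017, -1.0, 0.001], [-1.0, -0.017, 0.001], [-0.001, -0.001, -1.0]]
contact_force: [0.3, 1.2, -3.9]
grip_width: 12.0
```

Call:
step_arm(rows=[{"fingers": 5, "tx": 0, "ty": 0, "tz": 0.06, "ax": 0, "ay": 0, "az": 0}, {"fingers": 5, "tx": 0, "ty": 0, "tz": 0.06, "ax": 0, "ay": 0, "az": 0}])

```text
time_s: 17.62
eef_pos: [526.7, 241.1, 215.6]
tool_rot: [[0.017, -1.0, 0.0], [-1.0, -0.017, 0.001], [-0.001, -0.0, -1.0]]
contact_force: [0.0, 2.1, -4.7]
grip_width: 11.9
```

Call:
step_arm(rows=[{"fingers": 5, "tx": 0, "ty": 0, "tz": 0.05, "ax": 0, "ay": 0, "az": 0}, {"fingers": 5, "tx": 0, "ty": 0, "tz": 0, "ax": 0, "ay": 0, "az": 0}])

```text
time_s: 17.88
eef_pos: [526.6, 240.9, 214.3]
tool_rot: [[0.017, -1.0, 0.0], [-1.0, -0.017, 0.001], [-0.001, -0.0, -1.0]]
contact_force: [-0.2, 2.0, -4.5]
grip_width: 11.8
```

Still carrying its weight well below riding height, so the lugs are in the notches. A few more small steps until it bears.

Call:
step_arm(rows=[{"fingers": 5, "tx": 0, "ty": 0, "tz": 0.04, "ax": 0, "ay": 0, "az": 0}, {"fingers": 5, "tx": 0, "ty": 0, "tz": 0.03, "ax": 0, "ay": 0, "az": 0}])

```text
time_s: 18.12
eef_pos: [526.7, 241.4, 213.7]
tool_rot: [[0.017, -1.0, 0.001], [-1.0, -0.017, 0.001], [-0.001, -0.001, -1.0]]
contact_force: [-3.2, 3.5, 7.2]
grip_width: 12.0
```

Run:
```python
from h import *
st()
grab('side','side6')
crop('side6',195,70,110,130,6,'s6')
```

```text
time_s 18.125
eef_pos [526.734, 241.368, 213.691]
tool_rot [[0.017, -1.0, 0.001], [-1.0, -0.017, 0.001], [-0.001, -0.001, -1.0]]
contact_force [-3.165, 3.481, 7.215]
grip_width 11.981
joint_positions [-6.141, 23.9, -27.853, 101.448, 12.923, 57.757, -127.903]
```

View pics/s6.png

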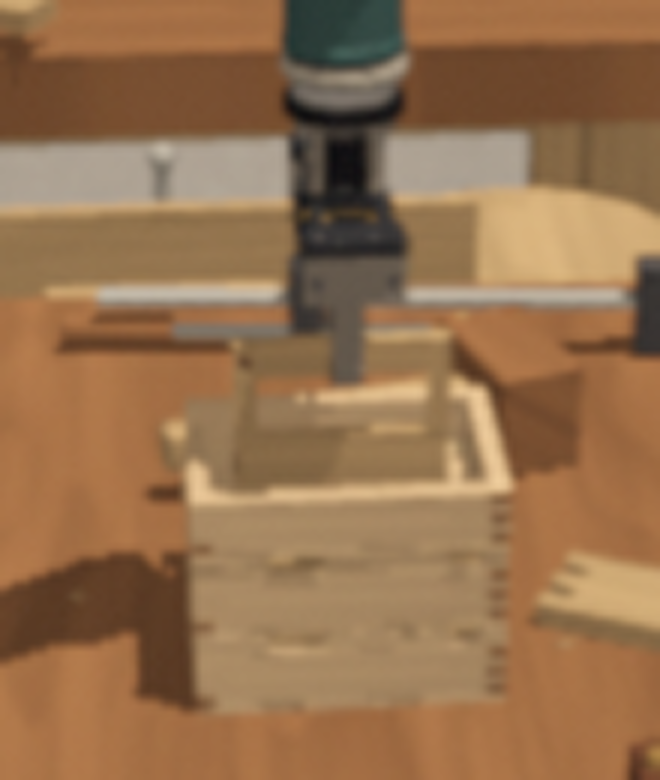

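The tote is bearing at TCP 213.7, against 213.8 predicted for home. The walls close up with no gap at crop (190–510, 555). I'll release and clear.

Call:
step_arm(rows=[{"fingers": 40, "tx": 0, "ty": 0, "tz": 0, "ax": 0, "ay": 0, "az": 0}, {"fingers": 40, "tx": 0, "ty": 0, "tz": 0, "ax": 0, "ay": 0, "az": 0}, {"fingers": 40, "tx": 0, "ty": 0, "tz": 0, "ax": 0, "ay": 0, "az": 0}, {"fingers": 40, "tx": 0, "ty": 0, "tz": -0.4, "ax": 0, "ay": 0, "az": 0}, {"fingers": 40, "tx": 0, "ty": 0, "tz": -1, "ax": 0, "ay": 0, "az": 0}, {"fingers": 40, "tx": 0, "ty": 0, "tz": -1, "ax": 0, "ay": 0, "az": 0}, {"fingers": 40, "tx": 0, "ty": 0, "tz": -1, "ax": 0, "ay": 0, "az": 0}])

```text
time_s: 19.05
eef_pos: [526.8, 240.5, 299.1]
tool_rot: [[0.017, -1.0, 0.001], [-1.0, -0.017, 0.0], [-0.0, -0.001, -1.0]]
contact_force: [-0.1, -0.3, 0.3]
grip_width: 40.1
```

Call:
step_arm(rows=[{"fingers": 40, "tx": 1, "ty": 0, "tz": 0, "ax": 0, "ay": 0, "az": 0}, {"fingers": 40, "tx": 1, "ty": 0, "tz": 0, "ax": 0, "ay": 0, "az": 0}, {"fingers": 40, "tx": 1, "ty": 0, "tz": 0, "ax": 0, "ay": 0, "az": 0}, {"fingers": 40, "tx": 1, "ty": 0, "tz": 0, "ax": 0, "ay": 0, "az": 0}, {"fingers": 40, "tx": 1, "ty": 0, "tz": 0, "ax": 0, "ay": 0, "az": 0}, {"fingers": 40, "tx": 1, "ty": 0, "tz": 0, "ax": 0, "ay": 0, "az": 0}, {"fingers": 40, "tx": 1, "ty": 0, "tz": 0, "ax": 0, "ay": 0, "az": 0}, {"fingers": 40, "tx": 1, "ty": 0, "tz": 0, "ax": 0, "ay": 0, "az": 0}])

```text
time_s: 20.05
eef_pos: [530.1, 39.7, 298.3]
tool_rot: [[0.017, -1.0, 0.001], [-1.0, -0.017, -0.0], [0.0, -0.001, -1.0]]
contact_force: [1.0, -0.3, 0.7]
grip_width: 40.1
```

Call:
step_arm(rows=[{"fingers": 40, "tx": 1, "ty": 0, "tz": 0, "ax": 0, "ay": 0, "az": 0}, {"fingers": 40, "tx": 1, "ty": 0, "tz": 0, "ax": 0, "ay": 0, "az": 0}, {"fingers": 40, "tx": 1, "ty": 0, "tz": 0, "ax": 0, "ay": 0, "az": 0}, {"fingers": 40, "tx": 1, "ty": 0, "tz": 0, "ax": 0, "ay": 0, "az": 0}, {"fingers": 40, "tx": 1, "ty": 0, "tz": 0, "ax": 0, "ay": 0, "az": 0}, {"fingers": 40, "tx": 1, "ty": 0, "tz": 0, "ax": 0, "ay": 0, "az": 0}, {"fingers": 40, "tx": 1, "ty": 0, "tz": 0, "ax": 0, "ay": 0, "az": 0}, {"fingers": 40, "tx": 1, "ty": 0, "tz": 0, "ax": 0, "ay": 0, "az": 0}])

```text
time_s: 21.05
eef_pos: [533.4, -160.2, 298.4]
tool_rot: [[0.017, -1.0, 0.001], [-1.0, -0.017, -0.0], [0.0, -0.001, -1.0]]
contact_force: [0.8, -0.8, 0.4]
grip_width: 40.1
```

Run:
```python
from h import *
st()
grab('side','side7');grab('top','top7')
crop('side7',205,90,90,100,8,'s7');crop('top7',150,135,90,110,5,'t7')
cv2.imwrite('pics/full7.png',np.hstack([cv2.resize(cv2.imread('pics/%s.png'%n),(400,300)) for n in ('side7','top7')]))
```

```text
time_s 21.05
eef_pos [533.417, -160.242, 298.357]
tool_rot [[0.017, -1.0, 0.001], [-1.0, -0.017, -0.0], [0.0, -0.001, -1.0]]
contact_force [0.816, -0.8, 0.435]
grip_width 40.051
joint_positions [27.704, 15.296, -17.408, 99.643, 4.98, 65.764, -80.204]
```

View pics/s7.png

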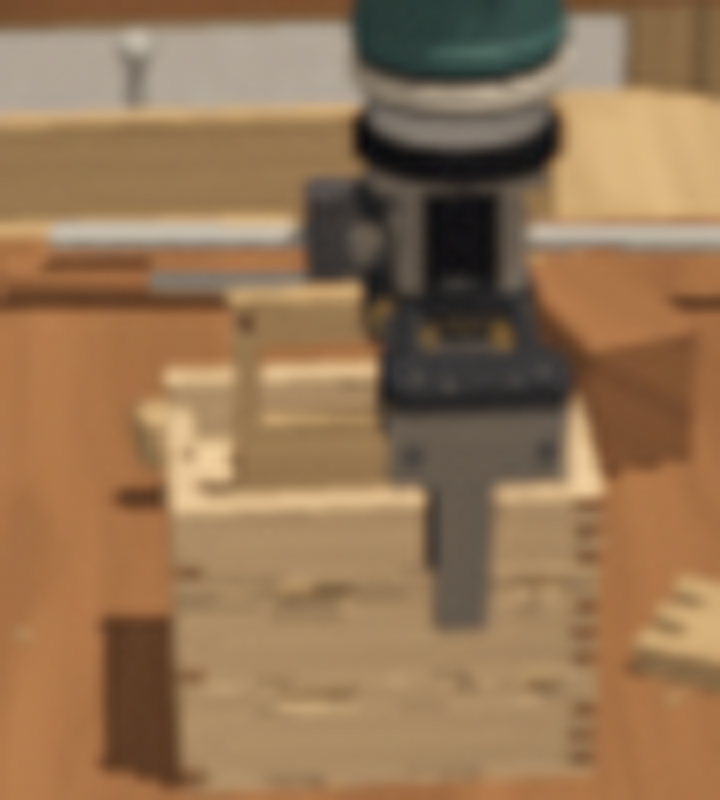

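View pics/t7.png

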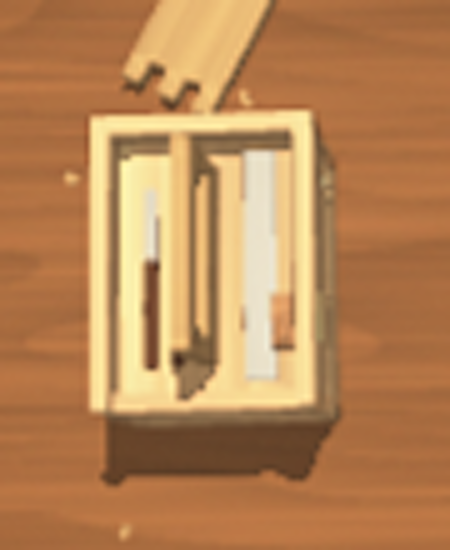

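View pics/full7.png

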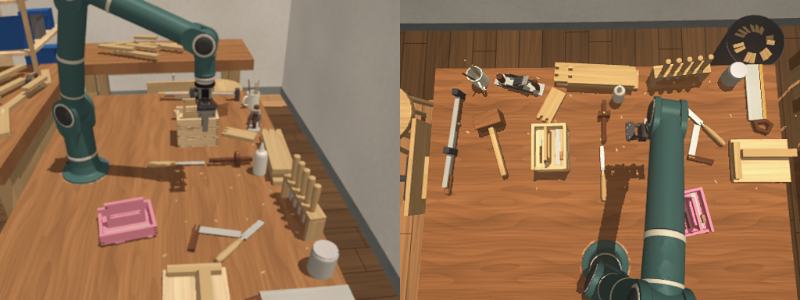

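Run:
```python
from fit import *
C=lambda u,v:(s,(205+(u-3.5)/8,90+(v-3.5)/8))
D=lambda u,v:(t,(150+(u-2)/5,135+(v-2)/5))
for z in (154,162):
  fit([((100,-75,z),C(603,492)),((-100,-75,z),C(177,510)),((-100,75,z),C(163,370)),((100,75,z),D(90,118)),((100,-75,z),D(312,112)),((-100,75,z),D(90,410)),((-100,-75,z),D(314,410))],[521,240,1],'z%d'%z)
```

```text
z154 [522.58 239.68   1.05]
[[0.4, -0.1], [0.0, -0.2], [0.8, -0.2], [0.4, 0.4], [-0.0, 0.5], [-0.1, 0.7], [0.0, -0.4]]
z162 [521.67 237.44   1.17]
[[0.3, -1.8], [-0.3, -1.8], [0.5, -1.8], [0.4, 0.1], [0.3, 0.1], [-0.0, 0.8], [0.5, -0.4]]
```

The tote rim fits z = 154 (home) much better than 162 (riding), at (522.6, 239.7). That is in line with the tray to within the measuring error, and the robot is clear, so I'm handing in.

```bash
python3 -c "
from bench import robot; print(robot.finish_job())"
```

```text
the job is handed in; nothing more can be done
None
```

The job is done and handed in at about 21 s of the 48 s limit: the middle tray is home, and the tote is stacked on it, scooped front over scooped front. `finish_job` gives no verdict, so this rests on my own checks.

- **Middle tray:** I pushed it back with closed fingers on the inside of its rear wall, at about 7 N, until it dropped. The camera fit then put its rim at the home height of 112 mm, at (521.0, 240.3) mm, with errors under 1 px.
- **Tote:** I carried the wooden tote by its handle and lowered it in small steps. It bore at tool height 213.7 mm, against 213.8 predicted for home, and I released it only then. The final fit has its rim at the home height of 154 mm (residuals under 1 px), not the 162 mm of riding on its lugs. It is about 1.5 mm from the tray's fitted x, which is within the roughly 2 mm calibration.
- **Disagreement:** With the tote hanging above the stack, the side camera gave its yaw as about 2.4°. The gripper pose and the final fit both gave about 1°.
- **Other things:** Nothing else looked disturbed in the last pictures, though in the top view the arm hid part of the bench to the right of the stack. The gripper was clear of everything at the end.

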